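Square the couverture block to the fence

TASK

Without grasping or lifting anything, walk the heavy green couverture block round by pushing at one corner and then another with the fingers, so that it turns roughly on the spot (its middle must not wander more than 5 cm while it is askew), until one of its long sides faces the steel fence squarely with at least 6 cm still between them. Then push it forward until that long side lies flat against the fence, within the fence's length, and leave it there. It must not strike the fence while askew, and the other things on the bench stay where they are.

Things in the scene. Friction and masses are not known exactly. Their poses are not given: they have to be found in the camera images.
- block: the heavy cast green block, flat and loose on the marble: 90 mm along its own x, 140 mm along its own y, 50 mm high (too wide to grasp), 0.6 to 0.9 kg, slides with dry friction. Origin: centre of its underside, z up. Its long sides (own x = -45 and +45 mm) are alike. It starts 43 to 90 degrees off square, either way, its centre 155 to 175 mm in front of the fence's face
- fence: low stainless-steel stop fence, fixed to the bench: a straight plate 300 mm long (own y), 36 mm high, with a foot flange behind. Origin: bench height, middle of its working face. The working face is its plane x = 0 and looks along its own -x, roughly towards the robot; the metal lies at x = 0 to +58 mm
- mould: bystander, to be left alone: clear polycarbonate praline mould filled with green, 275 x 135 x 22 mm, lying flat; origin at the centre of its underside
- ring: bystander, to be left alone: steel ring cutter, 60 mm across, 40 mm high; origin at the centre of its underside
- scraper: bystander, to be left alone: bench scraper lying flat, steel blade with a black round handle along its edge, about 87 x 120 x 18 mm; origin at its underside near the middle
- spatula: bystander, to be left alone: spatula lying flat, wooden handle and steel blade, about 280 mm long, 65 mm wide; origin under its middle
- bowl: bystander, to be left alone: steel bowl, 150 mm across, 65 mm high; origin at the centre of its underside
- jar: bystander, to be left alone: glass jar with green cap, 70 mm across, 100 mm high; origin at the centre of its underside
- cup: bystander, to be left alone: white cup, 76 mm across, 85 mm high; origin at the centre of its underside
Mind the look-alikes: they are no part of the job. Leave any orange or red look-alike of the block alone.

How it is judged (in metres and radians):
On the way:
1. the block stands with a long side facing the fence squarely (within 6 degrees) and still at least 60 mm clear of it (angle between the y axis of block and the y axis of fence, either way round below 0.105 rad and x of block in the frame of fence below -0.105 m), for 0.2 s.
At the end, for the whole second after the job is handed in: the block lies flat on the bench at rest, a long side against the fence (gap under 3.5 mm, within 2 degrees), its centre within 80 mm of the fence's middle along the fence (angle between the y axis of block and the y axis of fence, either way round below 0.035 rad and x of block in the frame of fence between -0.0485 and -0.04 m and y of block in the frame of fence between -0.08 and 0.08 m and height (world z) of block below 0.004 m and angle between block's own z axis and vertical below 0.05 rad and linear speed of block below 0.01 m/s); the robot touches nothing.
It fails at once if the block is lifted or tipped (height (world z) of block above 0.012 m or angle between block's own z axis and vertical above 0.15 rad).
It fails at once if the block strikes the fence while more than 9 degrees askew (contact force between block and fence above 1 N and angle between the y axis of block and the y axis of fence, either way round above 0.16 rad).
It fails at once if the middle of the block wanders more than 50 mm from its start while more than 9 degrees askew (distance of block from where it was at the start of the episode above 0.05 m and angle between the y axis of block and the y axis of fence, either way round above 0.16 rad).
It fails at once if a bystander is moved more than 20 mm (distance of any of mould, ring, scraper, spatula, bowl, jar, cup from where it was at the start of the episode above 0.02 m).
It also fails if it takes over 72 s, if anything falls off the work surface, if the arm or the gripper's body presses on something with over 40 N, if the wrist force passes 120 N, or if a joint passes its speed limit or range.

ROBOT

A 6-joint arm with a two-finger parallel gripper is mounted at the origin on the work surface. World frame = base frame: x ahead of the robot, y to its left, z up, the work surface at z = 0. Lengths are in m, angles in degrees, forces in N, time in s.
With the tool pointing down it reaches from about 0.4 to 0.825 m from the base axis. Payload 7 kg.
Tool frame: the origin (TCP) lies on the centre line of the jaws, within the pads' length; the fingertips stand 22 mm ahead of it and the grasp point (between the pads) lies 3 mm ahead of it; z points along the fingers, y is the line along which they close (so a half turn about z gives the same grasp; the last joint's range is limited). The gripper opens to 88 mm and grips with 3 to 60 N. Pads are 19 mm wide; open, the fingers measure 130 mm over their backs; the gripper's body (78 mm by 193 mm) begins 47 mm behind the grasp point.
Start: joints at [-49.555, 20.546, 0.682, 0, -70.136, -16.507], TCP at [0.274, -0.617, 0.249] pointing down, gripper open.
Joint ranges: [-176.03, 176.03], [-82.01, 121.73], [-58.28, 71.71], [-173.87, 95.51], [-174.79, -0.11], [-173.66, 173.66]. Speed limits (degrees/s): [136.94, 136.94, 172.46, 180, 180, 180].

INTERFACE

Orientations are given as [roll, pitch, yaw] about the fixed x, y, z axes, in that order (R = Rz(yaw) Ry(pitch) Rx(roll)).
In Python, from plant import get_state, cams, r gives the robot as it stands.
- The arm moves only by the tool apply_moves, never from a script. Its argument "targets" is a list of rows, each an object with "dp": the shift along the world's x, y, z in m, a list of three; "yaw": the turn about the world's z in degrees. In form: [{"dp": [x, y, z], "yaw": yaw}, ...]. A call has 1 to 20 rows; each row is the pose to reach, as a shift and turn from the pose commanded when the call began; what a row does not reach only later rows make up. A row lasts 1/12 s, in which the tool goes at most 41.7 mm and 7.16 degrees, less where a joint would pass 70% of its speed; a pose out of reach is approached as far as the arm can. A call with a gripper value outside its range is refused whole. "grip" is the gripper command: -1 is fully open, 1 is shut, values between are in proportion, set as the call begins (left out, the last holds). The fingers move at their own pace and stop on an object; "squeeze" is the grip in N (left out, the last holds). Time passes only in rows, so rows that repeat a pose let the fingers close. It gives the time, the measured TCP pose, the force, the opening and the grip force at its end, in the units of the state.
- get_state(): the state, without advancing time (a new reading comes with each control period).
- cams.capture(name): name is "scene" or "side" or "wrist"; returns a dict with "image" (384x512x3 uint8, red, green, blue), "range_z" (384x512 float32, m along the optical axis (not along the pixel's ray), 0 where there is no reading), "fx", "fy", "cx", "cy" (pixels), "k1" (the pictures are not rectified: a ray, as slopes to the right and down, at radius r is drawn at 1 + k1 r^2 times it, then the intrinsics apply), "R" (3x3) and "t" (3): a world point X has camera coordinates R X + t; the wrist camera has in their place "T_tool_cam" (4x4, takes a point from camera to tool coordinates, whose origin is the TCP and whose axes are the flange's). Camera axes: x right, y down, z forward; pixel columns grow to the right and rows downward; lengths in m; the calibration is good to about 2 mm. A picture is of the moment at which its call begins: read the wrist's pose just before it.
- r.close_job(): hands the job in; it is judged then, once.
The state is a dict: "time_s": time; "joints": joint angles; "qd": joint speeds; "joint_torque": joint torques, N m; "tcp_pos": TCP position; "eef_rot": TCP orientation; "contact_force": force on the tool from outside, world axes, zero at the start; "moment": the same for the moment, N m; "gripper_width": finger opening in m; "gripper_force": force on a finger pad.
Only numpy, scipy, OpenCV 4.12 (cv2) and the standard library are available. Lean on these libraries where they do the work, as an engineer would, in place of code of your own. Each camera call takes 0.05 s, during which the arm holds its last target. There are 200 camera calls.

## Working session

There is one attempt and no reset: what is moved stays moved. The work goes in short steps, Python scripts to look and compute and a tool call to move; the robot and the scene stay as the last step left them, time stands still between calls to the robot, and variables do not carry over. Pictures are saved under pics/ and viewed, at most 10 in all, crops included, and the job is handed in when it is done.

Besides the shell and the picture viewer there is one more tool, called after "Request:" as a command line: name --argument value ..., lists and objects as JSON in quotes. apply_moves: Moves the arm, as the interface text tells. Its arguments: {"type":"object","properties":{"targets":{"type":"array","items":{"type":"object","properties":{"dp":{"type":"array","items":{"type":"number"}},"yaw":{"type":"number"}}}},"grip":{"type":"number"},"squeeze":{"type":"number"}},"required":["targets"]}

```bash
mkdir -p pics; ls; cat > h.py <<'E'
import numpy as np, cv2
from plant import get_state, cams, r
def pts(c):
    h,w=c["range_z"].shape
    u,v=np.meshgrid(np.arange(w),np.arange(h))
    xd=np.stack([(u-c["cx"])/c["fx"],(v-c["cy"])/c["fy"]],-1)
    s=xd.copy()
    for _ in range(8): s=xd/(1+c["k1"]*(s**2).sum(-1,keepdims=True))
    z=c["range_z"]; P=np.dstack([s*z[...,None],z])
    return (P-np.array(c["t"]))@np.array(c["R"]), s
def save(c,n): cv2.imwrite("pics/"+n,c["image"][...,::-1])
E
python3 - <<'E'
from h import *
s=get_state();print(s)
a=cams.capture("scene");b=cams.capture("side")
cv2.imwrite("pics/a.png",np.vstack([a["image"],b["image"]])[...,::-1][:, :])
save(a,"a1.png");save(b,"b1.png")
import pickle;pickle.dump((a,b),open("cap0.pkl","wb"))
for c in (a,b):print(c["R"],c["t"],c["fx"],c["k1"],(c["range_z"]>0).mean())
E
```

```text
pics
{'time_s': 0.0, 'joints': array([-4.95559697e+01,  2.05935108e+01,  6.34096231e-01, -1.98245782e-02,
       -7.01363530e+01, -1.65059509e+01]), 'qd': array([ 0.00022709,  0.01777068,  0.05328851,  0.03088376,  0.0207614 ,
       -0.05041431]), 'joint_torque': array([-1.54287100e-03, -5.82713413e+01,  2.93057227e+01,  6.99752927e+00,
        6.93239534e-03, -1.30689054e-04]), 'tcp_pos': array([ 0.27366421, -0.61654154,  0.24760261]), 'eef_rot': array([ 1.79902884e+02, -9.34337222e-03, -1.56068664e+02]), 'contact_force': array([-0.03497827, -0.28973257, -0.88695928]), 'moment': array([-0.00093057,  0.0589786 , -0.05886174]), 'gripper_force': 0.0, 'gripper_width': 0.08759505871135828}
[[ 0.76689873  0.64151463 -0.01803659]
 [ 0.38572192 -0.48320897 -0.78595655]
 [-0.51291807  0.59579197 -0.6180186 ]] [-0.39292678 -0.16560178  1.57494676] 354.3453570877551 -0.09071723927061118 0.996063232421875
[[-0.99272812 -0.1197497   0.01228406]
 [-0.10085694  0.77169079 -0.62794999]
 [ 0.06571733 -0.62462255 -0.77815674]] [0.50679619 0.06397904 1.82105387] 488.9857136257397 0.040258864574632396 0.9959665934244791
```

View pics/a1.png

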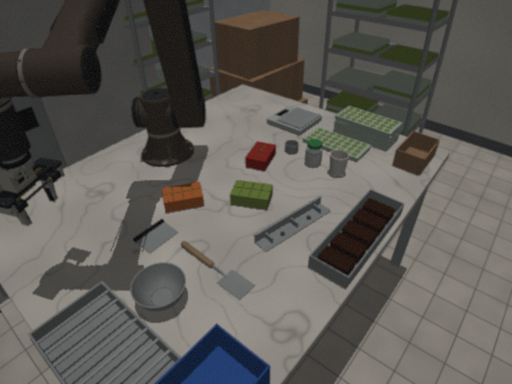

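View pics/b1.png

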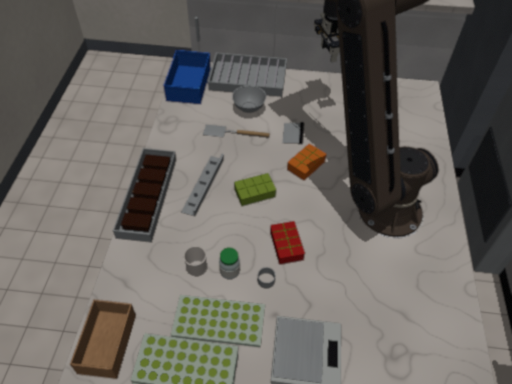

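The green block is at scene (252,194) and side (256,188). The fence is at scene (293,224) and side (203,185). Orange and red look-alikes lie nearby, at side (307,161) and (287,241).

```bash
cat >> h.py <<'E'
def block(c,roi=None):
    P,s=pts(c);hsv=cv2.cvtColor(c["image"],cv2.COLOR_RGB2HSV)
    m=(hsv[...,0]>28)&(hsv[...,0]<50)&(hsv[...,1]>110)&(abs(P[...,2]-.05)<.02)&(c["range_z"]>0)&(P[...,0]>.35)&(P[...,0]<.85)&(abs(P[...,1])<.3)
    n,l,st,ce=cv2.connectedComponentsWithStats(m.astype(np.uint8))
    k=1+np.argmax(st[1:,4]); m=l==k
    # cast rays on the top plane for pixels with height near top
    C=-np.array(c["R"]).T@np.array(c["t"])
    D=np.dstack([s,np.ones(m.shape)])@np.array(c["R"])
    m2=(m&(P[...,2]>.042)).astype(np.uint8)
    m2=cv2.morphologyEx(m2,cv2.MORPH_CLOSE,np.ones((3,3)))>0
    Q=(C+D*((.05-C[2])/D[...,2])[...,None])[m2][:,:2]
    (cx,cy),(w,h),a=cv2.minAreaRect((Q*1000).astype(np.float32))
    if w>h: a+=90; w,h=h,w   # a = direction of short axis w (own x)
    a=(a+90)%180-90
    return dict(c=(cx/1000,cy/1000),mean=Q.mean(0),w=w,h=h,x_dir=a,n=len(Q),z=P[m2][:,2].mean())
E
python3 - <<'E'
from h import *
import pickle
for c in pickle.load(open("cap0.pkl","rb")):
    print(block(c))
    P,s=pts(c)
    hsv=cv2.cvtColor(c["image"],cv2.COLOR_RGB2HSV)
    b=block(c)["mean"]
    z=P[...,2]
    near=(abs(P[...,0]-b[0])<.4)&(abs(P[...,1]-b[1])<.4)
    m=(near&(z>.025)&(z<.046)&(hsv[...,1]<90)).astype(np.uint8)
    n,l,st,ce=cv2.connectedComponentsWithStats(m)
    for k in range(1,n):
        if st[k,4]>15: Q=P[l==k]; print(st[k,4],ce[k].round(),Q.mean(0).round(3),cv2.minAreaRect((Q[:,:2]*1000).astype(np.float32)))
    # all objects
    m=((z>.012)&(z<.2)&(P[...,0]>.2)&(P[...,0]<1)&(abs(P[...,1])<.7)).astype(np.uint8)
    n,l,st,ce=cv2.connectedComponentsWithStats(m)
    for k in range(1,n):
        if st[k,4]>40: Q=P[l==k]; print("obj",ce[k].round(),Q.min(0).round(3),Q.max(0).round(3))
E
```

```text
{'c': (0.5147427368164063, -0.02670952606201172), 'mean': array([ 0.51581562, -0.02733556]), 'w': 91.45964050292969, 'h': 134.2160186767578, 'x_dir': -63.64078140258789, 'n': 596, 'z': np.float64(0.04993250755185816)}
73 [291. 144.] [0.428 0.342 0.033] ((426.5487365722656, 343.5403747558594), (58.44860076904297, 58.246734619140625), 1.1043325662612915)
77 [313. 159.] [0.566 0.3   0.036] ((563.2457885742188, 302.5419006347656), (67.09793853759766, 28.701065063476562), 28.01504135131836)
65 [338. 168.] [0.677 0.306 0.036] ((676.3983154296875, 309.19757080078125), (63.5145149230957, 29.681188583374023), 29.4274959564209)
441 [343. 230.] [0.861 0.028 0.036] ((877.7379760742188, 47.8927001953125), (75.76531219482422, 404.3610534667969), 0.027986926957964897)
281 [286. 217.] [ 0.683 -0.043  0.033] ((684.1537475585938, -32.07551574707031), (297.4358215332031, 12.517492294311523), 78.76920318603516)
16 [365. 203.] [0.858 0.177 0.038] ((858.3101196289062, 182.49105834960938), (6.293264389038086, 57.33164978027344), 1.7469033002853394)
25 [322. 259.] [ 0.872 -0.128  0.033] ((871.5914306640625,
[... 2467 characters left out ...]
 0.026]
obj [253. 133.] [ 0.483 -0.342  0.012] [ 0.619 -0.312  0.026]
obj [306. 161.] [ 0.247 -0.259  0.012] [ 0.396 -0.097  0.062]
obj [145. 194.] [ 0.836 -0.156  0.012] [0.975 0.255 0.058]
obj [207. 184.] [ 0.652 -0.17   0.012] [0.744 0.127 0.045]
obj [255. 188.] [ 0.426 -0.084  0.012] [0.587 0.056 0.061]
obj [287. 242.] [0.306 0.129 0.012] [0.433 0.287 0.061]
obj [195. 259.] [0.626 0.296 0.012] [0.7   0.372 0.092]
obj [229. 262.] [0.516 0.295 0.012] [0.585 0.366 0.106]
obj [266. 277.] [0.396 0.315 0.012] [0.454 0.382 0.046]
obj [205. 336.] [0.419 0.441 0.012] [0.758 0.7   0.099]
obj [105. 328.] [0.818 0.518 0.012] [0.942 0.7   0.088]
obj [303. 351.] [0.2   0.478 0.012] [0.38  0.681 0.047]
```

Request:
apply_moves --targets '[{"dp": [0.0, 0.04, 0.01], "yaw": -4}, {"dp": [0.01, 0.08, 0.02], "yaw": -8}, {"dp": [0.02, 0.12, 0.03], "yaw": -12}, {"dp": [0.035, 0.155, 0.04], "yaw": -16}, {"dp": [0.05, 0.19, 0.05], "yaw": -20}, {"dp": [0.065, 0.225, 0.06], "yaw": -24}, {"dp": [0.08, 0.26, 0.07], "yaw": -28}, {"dp": [0.095, 0.295, 0.08], "yaw": -32}, {"dp": [0.11, 0.33, 0.09], "yaw": -35}, {"dp": [0.125, 0.365, 0.1], "yaw": -35}, {"dp": [0.14, 0.4, 0.1], "yaw": -35}, {"dp": [0.16, 0.435, 0.1], "yaw": -35}, {"dp": [0.18, 0.47, 0.1], "yaw": -35}, {"dp": [0.2, 0.505, 0.1], "yaw": -35}, {"dp": [0.22, 0.54, 0.1], "yaw": -35}, {"dp": [0.235, 0.575, 0.1], "yaw": -35}, {"dp": [0.245, 0.597, 0.1], "yaw": -35}, {"dp": [0.245, 0.597, 0.1], "yaw": -35}, {"dp": [0.245, 0.597, 0.1], "yaw": -35}]' --grip 1 --squeeze 10

```text
time_s: 1.68
tcp_pos: [0.519, -0.0187, 0.3478]
eef_rot: [-180.0, -0.1, 169.1]
contact_force: [-0.8, -0.3, 0.6]
gripper_width: 0.0006
gripper_force: 0.0
```

```bash
cat >> h.py <<'E'
from scipy.spatial.transform import Rotation as Ro
def wrist():
    s=get_state(); c=cams.capture("wrist")
    T=np.eye(4);T[:3,:3]=Ro.from_euler("xyz",s["eef_rot"],degrees=True).as_matrix();T[:3,3]=s["tcp_pos"]
    W=np.linalg.inv(T@np.array(c["T_tool_cam"])); c["R"]=W[:3,:3];c["t"]=W[:3,3]
    return s,c
E
python3 - <<'E'
from h import *
s,c=wrist();print(s["time_s"],s["tcp_pos"],s["eef_rot"],s["gripper_width"],c["T_tool_cam"])
save(c,"w1.png");print(block(c))
P,_=pts(c);z=P[...,2]
b=block(c)["c"]
m=((z>.025)&(z<.045)&(P[...,0]>b[0]+.1)&(P[...,0]<.78)).astype(np.uint8)
n,l,st,ce=cv2.connectedComponentsWithStats(m)
for k in range(1,n):
    if st[k,4]>40: Q=P[l==k]; print(st[k,4],ce[k].round(),Q.mean(0).round(3),cv2.minAreaRect((Q[:,:2]*1000).astype(np.float32)))
for y in range(-20,6,2):
    q=(abs(P[...,1]-y/100)<.004)&(z>.025)&(z<.045)&(P[...,0]>.62)&(P[...,0]<.75)
    if q.any(): print(y/100,np.percentile(P[q][:,0],[2,50,98]).round(4),np.percentile(P[q][:,2],98))
E
```

```text
1.6833 [ 0.5189914  -0.01867001  0.34777101] [-1.79961715e+02 -8.58669479e-02  1.69077748e+02] 0.0006002790401788087 [[ 8.14032696e-04 -9.56209491e-01 -2.92681988e-01  7.87838827e-02]
 [ 9.99999529e-01  6.23477091e-04  7.44349186e-04  3.05633489e-04]
 [-5.29273242e-04 -2.92682456e-01  9.56209548e-01 -1.36396121e-01]
 [ 0.00000000e+00  0.00000000e+00  0.00000000e+00  1.00000000e+00]]
{'c': (0.5070866394042969, -0.016187469482421876), 'mean': array([ 0.50457889, -0.01665325]), 'w': 88.02091217041016, 'h': 137.35275268554688, 'x_dir': -63.46899604797363, 'n': 7596, 'z': np.float64(0.05195868496147493)}
344 [500. 200.] [0.653 0.306 0.035] ((657.428466796875, 308.9937744140625), (19.639549255371094, 57.68568801879883), 72.65930938720703)
```

View pics/w1.png

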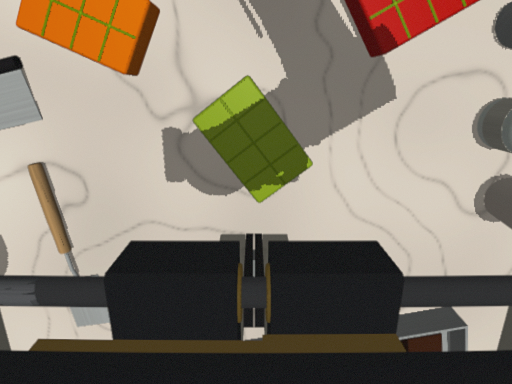

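The block shows clearly in the wrist view at (252,140). It is centred at about (0.507, -0.016), its long axis at 26.5°, and the fence line is at about 78.8°. It has to turn +52°.

```bash
cat > plan.py <<'E'
import numpy as np
def Rm(d): a=np.radians(d);return np.array([[np.cos(a),-np.sin(a)],[np.sin(a),np.cos(a)]])
def plan(c,xd,end,deg,y=.060,piv=.038,n=10,yaw=169,corner=(.010,.021),gap=.02):
    """end=+1: contact at own(+45,+y) ; end=-1: (-45,-y). CCW turn. returns tcp path"""
    c=np.array(c);Rb=Rm(xd);t=Rm(yaw)@[0,1]  # own frames
    nx=Rm(yaw-180)@[1,0];ty=Rm(yaw-180)@[0,1]
    off=end*(-corner[0]*nx+corner[1]*ty)
    K=c+Rb@np.array([end*.045,end*y]);P=c-Rb@np.array([0,end*piv])
    print("start",(K-off+end*gap*Rb[:,0]).round(3),"touch",(K-off).round(3))
    for th in np.linspace(0,deg,n+1)[1:]: print(round(th),(P+Rm(th)@(K-P)-off-(K-off+end*gap*Rb[:,0])).round(4).tolist())
    print("pred centre",P+Rm(deg)@(c-P))
E
python3 -c "
from plan import *
plan((.507,-.016),-63.5,1,20)"
```

```text
start [ 0.596 -0.07 ] touch [ 0.587 -0.052]
2 [-0.0091, 0.0217]
4 [-0.0094, 0.0254]
6 [-0.0099, 0.0291]
8 [-0.0105, 0.0329]
10 [-0.0112, 0.0366]
12 [-0.012, 0.0402]
14 [-0.013, 0.0439]
16 [-0.0141, 0.0475]
18 [-0.0153, 0.051]
20 [-0.0166, 0.0546]
pred centre [ 0.49914997 -0.00539129]
```

Request:
apply_moves --targets '[{"dp": [0.03, -0.02, -0.02]}, {"dp": [0.06, -0.04, -0.04]}, {"dp": [0.077, -0.05, -0.07]}, {"dp": [0.077, -0.05, -0.11]}, {"dp": [0.077, -0.05, -0.15]}, {"dp": [0.077, -0.05, -0.19]}, {"dp": [0.077, -0.05, -0.225]}, {"dp": [0.077, -0.05, -0.255]}, {"dp": [0.077, -0.05, -0.28]}, {"dp": [0.077, -0.05, -0.3]}, {"dp": [0.077, -0.05, -0.315]}, {"dp": [0.077, -0.05, -0.315]}, {"dp": [0.077, -0.05, -0.315]}]'

```text
$.targets[0]: bad value
```

Request:
apply_moves --targets '[{"dp": [-0.003, 0.007, 0]}, {"dp": [-0.006, 0.014, 0]}, {"dp": [-0.009, 0.02, 0]}, {"dp": [-0.009, 0.024, 0]}, {"dp": [-0.0097, 0.028, 0]}, {"dp": [-0.0103, 0.032, 0]}, {"dp": [-0.011, 0.036, 0]}, {"dp": [-0.012, 0.04, 0]}, {"dp": [-0.013, 0.044, 0]}, {"dp": [-0.014, 0.0475, 0]}, {"dp": [-0.0153, 0.051, 0]}, {"dp": [-0.0166, 0.0546, 0]}, {"dp": [-0.0166, 0.0546, 0]}]'

```text
$.targets[0]: bad value
```

```bash
python3 - <<'E'
from h import *
s,c=wrist();print(s["time_s"],s["tcp_pos"],s["eef_rot"],s["contact_force"])
save(c,"w2.png");print(block(c))
a=cams.capture("scene");print(block(a));b=cams.capture("side");print(block(b))
E
```

```text
1.7333 [ 0.51865282 -0.01958041  0.34802391] [-1.79968347e+02 -6.45306893e-02  1.69010654e+02] [0.14379761 0.47454808 0.83857242]
{'c': (0.5071320495605469, -0.016078224182128908), 'mean': array([ 0.50458401, -0.01652733]), 'w': 87.98114776611328, 'h': 137.35585021972656, 'x_dir': -63.49468421936035, 'n': 7584, 'z': np.float64(0.052130338167045535)}
{'c': (0.5137608642578125, -0.027054901123046874), 'mean': array([ 0.51523485, -0.02745884]), 'w': 93.89329528808594, 'h': 138.03976440429688, 'x_dir': -65.41027450561523, 'n': 603, 'z': np.float64(0.05524100644243946)}
{'c': (0.507378173828125, -0.008517715454101562), 'mean': array([ 0.50756594, -0.00880412]), 'w': 96.94747924804688, 'h': 135.5005645751953, 'x_dir': -63.32036781311035, 'n': 693, 'z': np.float64(0.05315875512295119)}
```

Yaw is required in every row (lucky that both calls were refused).

Request:
apply_moves --targets '[{"dp": [0.03, -0.02, -0.02], "yaw": 0}, {"dp": [0.06, -0.04, -0.04], "yaw": 0}, {"dp": [0.077, -0.05, -0.07], "yaw": 0}, {"dp": [0.077, -0.05, -0.11], "yaw": 0}, {"dp": [0.077, -0.05, -0.15], "yaw": 0}, {"dp": [0.077, -0.05, -0.19], "yaw": 0}, {"dp": [0.077, -0.05, -0.225], "yaw": 0}, {"dp": [0.077, -0.05, -0.255], "yaw": 0}, {"dp": [0.077, -0.05, -0.28], "yaw": 0}, {"dp": [0.077, -0.05, -0.3], "yaw": 0}, {"dp": [0.077, -0.05, -0.315], "yaw": 0}, {"dp": [0.077, -0.05, -0.315], "yaw": 0}, {"dp": [0.077, -0.05, -0.315], "yaw": 0}]'

```text
time_s: 2.97
tcp_pos: [0.5953, -0.0709, 0.0333]
eef_rot: [-180.0, -0.1, 168.9]
contact_force: [0.5, 0.3, 0.0]
gripper_width: 0.0006
gripper_force: 0.0
```

```bash
python3 - <<'E'
from h import *
s,c=wrist();print(s["time_s"],s["tcp_pos"],s["eef_rot"],s["contact_force"])
save(c,"w2.png");print(block(c))
E
```

```text
2.9667 [ 0.59534809 -0.07094859  0.03334362] [-1.79955996e+02 -7.54862827e-02  1.68876809e+02] [0.53713348 0.30936447 0.01396706]
{'c': (0.51871044921875, -0.012469184875488282), 'mean': array([ 0.52978197, -0.01644642]), 'w': 86.5337905883789, 'h': 112.97927856445312, 'x_dir': -63.5501823425293, 'n': 55891, 'z': np.float64(0.05077370168344146)}
```

View pics/w2.png

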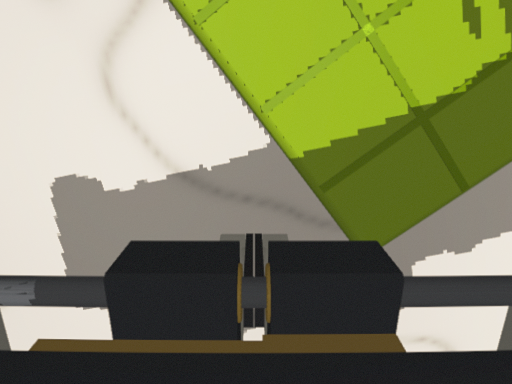

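The block's far corner shows at about (375,245), with the closed fingers clear of its right side. Push now.

Request:
apply_moves --targets '[{"dp": [-0.003, 0.007, 0], "yaw": 0}, {"dp": [-0.006, 0.014, 0], "yaw": 0}, {"dp": [-0.009, 0.02, 0], "yaw": 0}, {"dp": [-0.009, 0.024, 0], "yaw": 0}, {"dp": [-0.0097, 0.028, 0], "yaw": 0}, {"dp": [-0.0103, 0.032, 0], "yaw": 0}, {"dp": [-0.011, 0.036, 0], "yaw": 0}, {"dp": [-0.012, 0.04, 0], "yaw": 0}, {"dp": [-0.013, 0.044, 0], "yaw": 0}, {"dp": [-0.014, 0.0475, 0], "yaw": 0}, {"dp": [-0.0153, 0.051, 0], "yaw": 0}, {"dp": [-0.0166, 0.0546, 0], "yaw": 0}, {"dp": [-0.0166, 0.0546, 0], "yaw": 0}]'

```text
time_s: 4.1
tcp_pos: [0.5806, -0.0145, 0.0344]
eef_rot: [179.9, 0.1, 169.0]
contact_force: [3.5, -1.9, 3.7]
gripper_width: 0.0004
gripper_force: 1.9
```

```bash
python3 - <<'E'
from h import *
s=get_state();print(s["tcp_pos"],s["contact_force"])
for n in("scene","side"):
    c=cams.capture(n);print(block(c))
E
```

```text
[ 0.58057419 -0.01449229  0.03439892] [ 3.50535622 -1.88032563  3.74842132]
{'c': (0.4817786560058594, -0.03833937072753906), 'mean': array([ 0.46577703, -0.03658002]), 'w': 59.27135467529297, 'h': 97.17790985107422, 'x_dir': 42.691654205322266, 'n': 132, 'z': np.float64(0.049420335915111996)}
{'c': (0.49795526123046874, 0.00425762939453125), 'mean': array([0.49657776, 0.00939397]), 'w': 91.29733276367188, 'h': 136.45077514648438, 'x_dir': -46.4069709777832, 'n': 582, 'z': np.float64(0.0564363461500722)}
```

Request:
apply_moves --targets '[{"dp": [0.01, -0.02, 0], "yaw": 0}, {"dp": [0.01, -0.02, 0.04], "yaw": 0}, {"dp": [0.01, -0.02, 0.08], "yaw": 0}, {"dp": [0.0, -0.02, 0.12], "yaw": 0}, {"dp": [-0.02, -0.01, 0.15], "yaw": 0}, {"dp": [-0.04, 0, 0.18], "yaw": 0}, {"dp": [-0.06, 0.01, 0.21], "yaw": 0}, {"dp": [-0.07, 0.02, 0.24], "yaw": 0}, {"dp": [-0.07, 0.02, 0.24], "yaw": 0}, {"dp": [-0.07, 0.02, 0.24], "yaw": 0}]'

```text
time_s: 5.03
tcp_pos: [0.5087, 0.0055, 0.2752]
eef_rot: [179.9, 0.1, 169.0]
contact_force: [-0.5, -0.7, -2.1]
gripper_width: 0.0006
gripper_force: 0.0
```

```bash
python3 - <<'E'
from h import *
from plan import *
s,c=wrist();print(s["time_s"],s["tcp_pos"]);b=block(c);print(b)
plan(b["c"],b["x_dir"],-1,34,n=16)
E
```

```text
5.0333 [0.50870994 0.00549399 0.27521137]
{'c': (0.49885321044921876, -0.004157875061035156), 'mean': array([ 0.49671802, -0.00472944]), 'w': 88.93999481201172, 'h': 137.45765686035156, 'x_dir': -44.6461067199707, 'n': 10650, 'z': np.float64(0.05169418546631942)}
start [0.405 0.021] touch [0.419 0.007]
2 [0.0157, -0.0178]
4 [0.0173, -0.0214]
6 [0.0191, -0.025]
8 [0.021, -0.0285]
11 [0.023, -0.032]
13 [0.0251, -0.0354]
15 [0.0274, -0.0387]
17 [0.0298, -0.0419]
19 [0.0323, -0.045]
21 [0.0349, -0.048]
23 [0.0376, -0.051]
26 [0.0405, -0.0538]
28 [0.0434, -0.0565]
30 [0.0464, -0.0591]
32 [0.0496, -0.0616]
34 [0.0528, -0.064]
pred centre [ 0.51853658 -0.01446827]
```

Request:
apply_moves --targets '[{"dp": [-0.035, 0.005, 0], "yaw": 0}, {"dp": [-0.07, 0.01, -0.01], "yaw": 0}, {"dp": [-0.104, 0.016, -0.03], "yaw": 0}, {"dp": [-0.104, 0.016, -0.07], "yaw": 0}, {"dp": [-0.104, 0.016, -0.11], "yaw": 0}, {"dp": [-0.104, 0.016, -0.15], "yaw": 0}, {"dp": [-0.104, 0.016, -0.18], "yaw": 0}, {"dp": [-0.104, 0.016, -0.21], "yaw": 0}, {"dp": [-0.104, 0.016, -0.23], "yaw": 0}, {"dp": [-0.104, 0.016, -0.24], "yaw": 0}, {"dp": [-0.104, 0.016, -0.24], "yaw": 0}, {"dp": [-0.104, 0.016, -0.24], "yaw": 0}]'

```text
time_s: 6.08
tcp_pos: [0.404, 0.0197, 0.0323]
eef_rot: [-179.8, -0.2, 168.9]
contact_force: [-0.4, -0.1, 0.5]
gripper_width: 0.0005
gripper_force: 0.0
```

Request:
apply_moves --targets '[{"dp": [0.005, -0.006, 0], "yaw": 0}, {"dp": [0.01, -0.011, 0], "yaw": 0}, {"dp": [0.014, -0.015, 0], "yaw": 0}, {"dp": [0.0157, -0.018, 0], "yaw": 0}, {"dp": [0.0173, -0.0214, 0], "yaw": 0}, {"dp": [0.019, -0.025, 0], "yaw": 0}, {"dp": [0.021, -0.0285, 0], "yaw": 0}, {"dp": [0.023, -0.032, 0], "yaw": 0}, {"dp": [0.025, -0.0354, 0], "yaw": 0}, {"dp": [0.0274, -0.0387, 0], "yaw": 0}, {"dp": [0.03, -0.042, 0], "yaw": 0}, {"dp": [0.0323, -0.045, 0], "yaw": 0}, {"dp": [0.035, -0.048, 0], "yaw": 0}, {"dp": [0.0376, -0.051, 0], "yaw": 0}, {"dp": [0.0405, -0.054, 0], "yaw": 0}, {"dp": [0.0434, -0.0565, 0], "yaw": 0}, {"dp": [0.0464, -0.059, 0], "yaw": 0}, {"dp": [0.048, -0.0605, 0], "yaw": 0}, {"dp": [0.048, -0.0605, 0], "yaw": 0}]'

```text
time_s: 7.67
tcp_pos: [0.452, -0.0409, 0.0334]
eef_rot: [-179.9, -0.1, 168.9]
contact_force: [-4.9, -0.9, 3.8]
gripper_width: 0.0007
gripper_force: 2.1
```

Request:
apply_moves --targets '[{"dp": [-0.02, 0.005, 0], "yaw": 0}, {"dp": [-0.02, 0.005, 0.04], "yaw": 0}, {"dp": [-0.02, 0.005, 0.08], "yaw": 0}, {"dp": [0.0, 0.01, 0.115], "yaw": 0}, {"dp": [0.02, 0.02, 0.15], "yaw": 0}, {"dp": [0.04, 0.03, 0.18], "yaw": 0}, {"dp": [0.05, 0.04, 0.21], "yaw": 0}, {"dp": [0.06, 0.045, 0.24], "yaw": 0}, {"dp": [0.06, 0.045, 0.24], "yaw": 0}, {"dp": [0.06, 0.045, 0.24], "yaw": 0}]'

```text
time_s: 8.5
tcp_pos: [0.5147, 0.0053, 0.2753]
eef_rot: [179.9, 0.2, 168.9]
contact_force: [0.4, -0.3, -1.1]
gripper_width: 0.0007
gripper_force: 0.0
```

```bash
python3 - <<'E'
from h import *
from plan import *
s,c=wrist();print(s["time_s"],s["tcp_pos"]);b=block(c);print(b)
save(c,"w3.png")
a=cams.capture("scene");save(a,"a3.png");print(block(a))
E
```

```text
8.5 [0.51467531 0.00534605 0.27527653]
{'c': (0.5161957397460938, -0.016043975830078126), 'mean': array([ 0.51466488, -0.0156646 ]), 'w': 89.04725646972656, 'h': 137.4724884033203, 'x_dir': -14.832244873046875, 'n': 10325, 'z': np.float64(0.05180086782004153)}
{'c': (0.5236190185546875, -0.029056358337402343), 'mean': array([ 0.52434232, -0.0297797 ]), 'w': 88.3124008178711, 'h': 141.31500244140625, 'x_dir': -14.185646057128906, 'n': 593, 'z': np.float64(0.05012556239910031)}
```

View pics/w3.png

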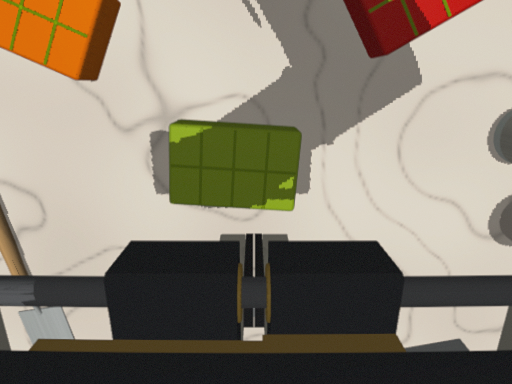

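The block at (235,165) is nearly square: x_dir is -14.8° against the fence's -11.2°. Next I open the fingers and get behind the block, to square it with both fingers.

Request:
apply_moves --targets '[{"dp": [-0.035, -0.003, 0], "yaw": 0}, {"dp": [-0.07, -0.005, -0.01], "yaw": 0}, {"dp": [-0.076, -0.006, -0.03], "yaw": 0}, {"dp": [-0.076, -0.006, -0.07], "yaw": 0}, {"dp": [-0.076, -0.006, -0.11], "yaw": 0}, {"dp": [-0.076, -0.006, -0.15], "yaw": 0}, {"dp": [-0.076, -0.006, -0.15], "yaw": 0}, {"dp": [-0.076, -0.006, -0.18], "yaw": 0}, {"dp": [-0.076, -0.006, -0.21], "yaw": 0}, {"dp": [-0.076, -0.006, -0.23], "yaw": 0}, {"dp": [-0.076, -0.006, -0.24], "yaw": 0}, {"dp": [-0.076, -0.006, -0.24], "yaw": 0}, {"dp": [-0.076, -0.006, -0.24], "yaw": 0}]' --grip -1

```text
time_s: 9.68
tcp_pos: [0.4375, -0.001, 0.0342]
eef_rot: [-179.9, -0.0, 169.0]
contact_force: [0.5, 0.8, 0.5]
gripper_width: 0.0815
gripper_force: 0.0
```

Request:
apply_moves --targets '[{"dp": [0.0049, -0.001, 0], "yaw": 0}, {"dp": [0.0098, -0.0019, 0], "yaw": 0}, {"dp": [0.0147, -0.0029, 0], "yaw": 0}, {"dp": [0.0196, -0.0039, 0], "yaw": 0}, {"dp": [0.0235, -0.0047, 0], "yaw": 0}, {"dp": [0.0275, -0.0054, 0], "yaw": 0}, {"dp": [0.0314, -0.0062, 0], "yaw": 0}, {"dp": [0.0353, -0.007, 0], "yaw": 0}, {"dp": [0.0392, -0.0078, 0], "yaw": 0}, {"dp": [0.0432, -0.0085, 0], "yaw": 0}, {"dp": [0.0432, -0.0085, 0], "yaw": 0}, {"dp": [0.0432, -0.0085, 0], "yaw": 0}]'

```text
time_s: 10.68
tcp_pos: [0.4787, -0.0103, 0.0331]
eef_rot: [-179.9, -0.2, 168.9]
contact_force: [-5.0, -1.8, 1.5]
gripper_width: 0.0877
gripper_force: 2.2
```

```bash
python3 - <<'E'
from h import *
s=get_state();print(s["time_s"],s["tcp_pos"],s["contact_force"],s["gripper_width"])
for n in("scene","side"):
    c=cams.capture(n);print(block(c));save(c,n+"4.png")
    P,_=pts(c);z=P[...,2]
    m=(z>.024)&(z<.046)&(P[...,0]>.62)&(P[...,0]<.75)&(P[...,1]>-.2)&(P[...,1]<.15)
    Q=P[m];t=np.array([.194,.981]);nn=np.array([.981,-.194])
    u=Q[:,:2]@t;v=Q[:,:2]@nn
    print("t range",np.percentile(u,[0,1,50,99,100]).round(4))
    E=[]
    for k in np.arange(u.min()+.01,u.max()-.01,.01):
        q=abs(u-k)<.006
        if q.sum()>3: E.append((k,np.percentile(v[q],5)))
    E=np.array(E);p=np.polyfit(E[:,0],E[:,1],1);print("face edge fit slope deg",np.degrees(np.arctan(p[0])),"at mid",np.polyval(p,u.mean()),"n of block",np.dot(block(c)["c"],nn),"rms",(E[:,1]-np.polyval(p,E[:,0])).std())
E
```

```text
10.6833 [ 0.47868246 -0.01032229  0.0331051 ] [-5.02484696 -1.8152043   1.45101887] 0.08766687616086184
{'c': (0.5386187133789062, -0.030491874694824218), 'mean': array([ 0.53994947, -0.03195153]), 'w': 91.32035064697266, 'h': 140.41880798339844, 'x_dir': -9.637535095214844, 'n': 623, 'z': np.float64(0.04876657131591386)}
t range [-0.0487 -0.0476  0.0936  0.2493  0.2516]
face edge fit slope deg 0.21380466326067282 at mid 0.6742063451190247 n of block 0.5343003815155029 rms 0.0008928637155726102
{'c': (0.550287353515625, -0.010556716918945313), 'mean': array([ 0.54996177, -0.01287903]), 'w': 78.46275329589844, 'h': 149.80517578125, 'x_dir': 5.014410972595215, 'n': 392, 'z': np.float64(0.06007520105978647)}
t range [-0.0412 -0.0385  0.1137  0.2558  0.2588]
face edge fit slope deg 0.2801304038168907 at mid 0.6713549701574754 n of block 0.5418798968811035 rms 0.0007081433694252279
```

View pics/side4.png

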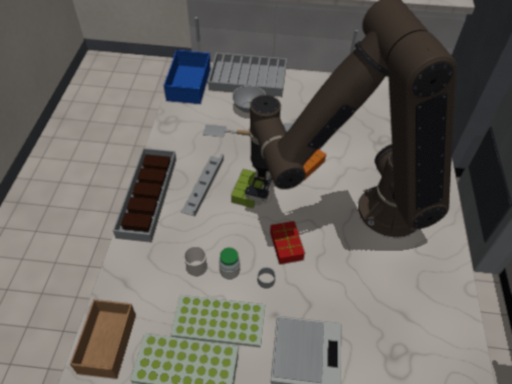

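The side view shows the gripper behind the block at (250,187), with the fence ahead at (203,185). I'll check squareness with a close wrist look.

Request:
apply_moves --targets '[{"dp": [-0.012, 0.0023, 0.0], "yaw": 0}, {"dp": [-0.012, 0.0023, 0.04], "yaw": 0}, {"dp": [-0.012, 0.0023, 0.08], "yaw": 0}, {"dp": [-0.012, 0.0023, 0.12], "yaw": 0}, {"dp": [-0.0, 0.0023, 0.16], "yaw": 0}, {"dp": [0.04, 0.0023, 0.19], "yaw": 0}, {"dp": [0.06, 0.0023, 0.22], "yaw": 0}, {"dp": [0.08, 0.0023, 0.24], "yaw": 0}, {"dp": [0.08, 0.0023, 0.24], "yaw": 0}, {"dp": [0.08, 0.0023, 0.24], "yaw": 0}]'

```text
time_s: 11.62
tcp_pos: [0.562, -0.007, 0.2745]
eef_rot: [179.9, 0.1, 168.9]
contact_force: [-0.3, -0.7, -0.8]
gripper_width: 0.0876
gripper_force: 0.0
```

```bash
python3 - <<'E'
from h import *
s,c=wrist();print(s["time_s"],s["tcp_pos"],s["eef_rot"][2]);b=block(c);print(b)
nn=np.array([np.cos(np.radians(-11.4)),np.sin(np.radians(-11.4))]);t=np.array([-nn[1],nn[0]])
print("n",np.dot(b["c"],nn),"t",np.dot(b["c"],t),"tcp n",np.dot([.4787,-.0103],nn))
E
```

```text
11.6167 [ 0.56198259 -0.00701378  0.27447106] 168.89511378859544
{'c': (0.5340345458984375, -0.01867505645751953), 'mean': array([ 0.5321485 , -0.01826202]), 'w': 87.83334350585938, 'h': 137.58006286621094, 'x_dir': -11.109672546386719, 'n': 11048, 'z': np.float64(0.051329698927072245)}
n 0.5271899335872625 t 0.08724922848311989 tcp n 0.47129168189732323
```

Square at -11.1° and about 100 mm clear of the fence. Go back behind it and push on.

Request:
apply_moves --targets '[{"dp": [-0.03, 0, 0], "yaw": 0}, {"dp": [-0.06, 0, -0.01], "yaw": 0}, {"dp": [-0.092, 0, -0.03], "yaw": 0}, {"dp": [-0.092, 0, -0.07], "yaw": 0}, {"dp": [-0.092, 0, -0.11], "yaw": 0}, {"dp": [-0.092, 0, -0.15], "yaw": 0}, {"dp": [-0.092, 0, -0.18], "yaw": 0}, {"dp": [-0.092, 0, -0.21], "yaw": 0}, {"dp": [-0.092, 0, -0.23], "yaw": 0}, {"dp": [-0.092, 0, -0.24], "yaw": 0}, {"dp": [-0.092, 0, -0.24], "yaw": -0.2}, {"dp": [-0.092, 0, -0.24], "yaw": -0.2}]'

```text
time_s: 12.67
tcp_pos: [0.4671, -0.0075, 0.0329]
eef_rot: [-179.9, -0.1, 168.7]
contact_force: [-0.3, 0.8, 0.3]
gripper_width: 0.0875
gripper_force: 0.0
```

Request:
apply_moves --targets '[{"dp": [0.006, -0.0012, 0], "yaw": 0}, {"dp": [0.0118, -0.0023, 0], "yaw": 0}, {"dp": [0.016, -0.0032, 0], "yaw": 0}, {"dp": [0.0206, -0.0041, 0], "yaw": 0}, {"dp": [0.0255, -0.0051, 0], "yaw": 0}, {"dp": [0.0304, -0.0061, 0], "yaw": 0}, {"dp": [0.0353, -0.0071, 0], "yaw": 0}, {"dp": [0.0402, -0.0081, 0], "yaw": 0}, {"dp": [0.0451, -0.0091, 0], "yaw": 0}, {"dp": [0.05, -0.0101, 0], "yaw": 0}, {"dp": [0.055, -0.011, 0], "yaw": 0}, {"dp": [0.06, -0.012, 0], "yaw": 0}, {"dp": [0.065, -0.013, 0], "yaw": 0}, {"dp": [0.07, -0.014, 0], "yaw": 0}, {"dp": [0.075, -0.015, 0], "yaw": 0}, {"dp": [0.08, -0.016, 0], "yaw": 0}, {"dp": [0.085, -0.017, 0], "yaw": 0}, {"dp": [0.09, -0.018, 0], "yaw": 0}, {"dp": [0.09, -0.018, 0], "yaw": 0}]'

```text
time_s: 14.25
tcp_pos: [0.5579, -0.0257, 0.0341]
eef_rot: [-180.0, -0.1, 168.7]
contact_force: [-5.1, -1.2, 3.1]
gripper_width: 0.0875
gripper_force: 2.5
```

Request:
apply_moves --targets '[{"dp": [0.002, -0.0004, 0], "yaw": 0}, {"dp": [0.004, -0.0008, 0], "yaw": 0}, {"dp": [0.006, -0.0012, 0], "yaw": 0}, {"dp": [0.007, -0.0014, 0], "yaw": 0}, {"dp": [0.007, -0.0014, 0], "yaw": 0}]'

```text
time_s: 14.67
tcp_pos: [0.5637, -0.0269, 0.034]
eef_rot: [-180.0, -0.2, 168.7]
contact_force: [-8.4, 1.9, 6.2]
gripper_width: 0.0877
gripper_force: 4.5
```

Request:
apply_moves --targets '[{"dp": [0.002, -0.0004, 0], "yaw": 0}, {"dp": [0.004, -0.0008, 0], "yaw": 0}, {"dp": [0.006, -0.0012, 0], "yaw": 0}, {"dp": [0.006, -0.0012, 0], "yaw": 0}]'

```text
time_s: 15.0
tcp_pos: [0.57, -0.0281, 0.0341]
eef_rot: [-180.0, -0.1, 168.7]
contact_force: [-7.5, 0.7, 6.0]
gripper_width: 0.0874
gripper_force: 4.0
```

Request:
apply_moves --targets '[{"dp": [0.001, -0.0002, 0], "yaw": 0}, {"dp": [0.002, -0.0004, 0], "yaw": 0}, {"dp": [0.003, -0.0006, 0], "yaw": 0}, {"dp": [0.003, -0.0006, 0], "yaw": 0}]'

```text
time_s: 15.33
tcp_pos: [0.5726, -0.0287, 0.0341]
eef_rot: [-180.0, -0.2, 168.7]
contact_force: [-9.5, 1.1, 6.3]
gripper_width: 0.0881
gripper_force: 4.6
```

Request:
apply_moves --targets '[{"dp": [0.001, -0.0002, 0], "yaw": 0}, {"dp": [0.002, -0.0004, 0], "yaw": 0}, {"dp": [0.002, -0.0004, 0], "yaw": 0}]'

```text
time_s: 15.58
tcp_pos: [0.5746, -0.0291, 0.034]
eef_rot: [-180.0, -0.2, 168.7]
contact_force: [-9.2, 1.7, 6.4]
gripper_width: 0.0877
gripper_force: 4.6
```

Request:
apply_moves --targets '[{"dp": [0.001, -0.0002, 0], "yaw": 0}, {"dp": [0.002, -0.0004, 0], "yaw": 0}, {"dp": [0.002, -0.0004, 0], "yaw": 0}]'

```text
time_s: 15.83
tcp_pos: [0.5766, -0.0295, 0.0341]
eef_rot: [-180.0, -0.2, 168.7]
contact_force: [-8.7, 1.3, 6.7]
gripper_width: 0.0877
gripper_force: 4.5
```

Request:
apply_moves --targets '[{"dp": [0.001, -0.0002, 0], "yaw": 0}, {"dp": [0.001, -0.0002, 0], "yaw": 0}, {"dp": [0.001, -0.0002, 0], "yaw": 0}]'

```text
time_s: 16.08
tcp_pos: [0.5767, -0.0296, 0.0341]
eef_rot: [-179.9, -0.2, 168.7]
contact_force: [-11.4, 3.3, 9.3]
gripper_width: 0.0877
gripper_force: 6.6
```

Request:
apply_moves --targets '[{"dp": [0.001, -0.0002, 0], "yaw": 0}, {"dp": [0.001, -0.0002, 0], "yaw": 0}, {"dp": [0.001, -0.0002, 0], "yaw": 0}]'

```text
time_s: 16.33
tcp_pos: [0.5767, -0.0296, 0.0341]
eef_rot: [-179.9, -0.3, 168.7]
contact_force: [-17.9, 6.8, 13.2]
gripper_width: 0.0875
gripper_force: 8.8
```

Request:
apply_moves --targets '[{"dp": [0.001, -0.0002, 0], "yaw": 0}, {"dp": [0.001, -0.0002, 0], "yaw": 0}, {"dp": [0.001, -0.0002, 0], "yaw": 0}]'

```text
time_s: 16.58
tcp_pos: [0.5767, -0.0296, 0.034]
eef_rot: [-179.9, -0.4, 168.7]
contact_force: [-20.4, 10.6, 17.4]
gripper_width: 0.0875
gripper_force: 11.0
```

Firm contact: the position has stalled while the force climbs. Back off and check.

Request:
apply_moves --targets '[{"dp": [-0.006, 0.0012, 0], "yaw": 0}, {"dp": [-0.015, 0.003, 0], "yaw": 0}, {"dp": [-0.03, 0.006, 0], "yaw": 0}, {"dp": [-0.03, 0.006, 0.04], "yaw": 0}, {"dp": [-0.03, 0.006, 0.08], "yaw": 0}, {"dp": [-0.03, 0.006, 0.12], "yaw": 0}, {"dp": [-0.03, 0.006, 0.16], "yaw": 0}, {"dp": [-0.02, 0.006, 0.2], "yaw": 0}, {"dp": [0.01, 0, 0.23], "yaw": 0}, {"dp": [0.03, 0, 0.24], "yaw": 0}, {"dp": [0.03, 0, 0.24], "yaw": 0}, {"dp": [0.03, 0, 0.24], "yaw": 0}]'

```text
time_s: 17.58
tcp_pos: [0.6124, -0.0296, 0.2743]
eef_rot: [179.9, 0.1, 168.7]
contact_force: [-0.8, 0.0, -0.9]
gripper_width: 0.0877
gripper_force: 0.0
```

```bash
python3 - <<'E'
from h import *
s,c=wrist();print(s["time_s"],s["tcp_pos"],s["contact_force"]);b=block(c);print(b)
nn=np.array([np.cos(np.radians(-11.4)),np.sin(np.radians(-11.4))]);t=np.array([-nn[1],nn[0]])
print("n",np.dot(b["c"],nn),"t",np.dot(b["c"],t))
a=cams.capture("scene");print(block(a))
save({"image":cv2.resize(a["image"][130:290,180:380],None,fx=3.5,fy=3.5)},"a5.png")
E
```

```text
17.5833 [ 0.61239069 -0.02964284  0.2743035 ] [-0.78570464  0.00793969 -0.91174391]
{'c': (0.6305355224609375, -0.0392921142578125), 'mean': array([ 0.62893308, -0.03886995]), 'w': 88.52851104736328, 'h': 137.5477752685547, 'x_dir': -11.280342102050781, 'n': 10101, 'z': np.float64(0.051628234609098794)}
n 0.6258621720455763 t 0.08611304738731491
{'c': (0.63758935546875, -0.050424560546875), 'mean': array([ 0.63782531, -0.05201932]), 'w': 87.833740234375, 'h': 140.09365844726562, 'x_dir': -10.680686950683594, 'n': 703, 'z': np.float64(0.051066248313626106)}
```

View pics/a5.png

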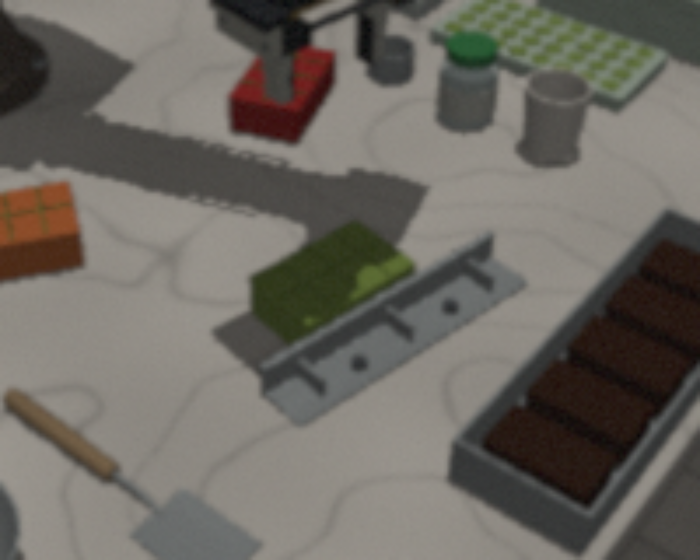

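The block at about (330,280) in the crop lies flush along the fence and within its length. The bystanders are where they were, and the tool is clear.

```bash
python3 -c "
from h import *
print(r.close_job())"
```

```text
the job is handed in; nothing more can be done
None
```

The green block was turned about 52° roughly on the spot, squared about 100 mm from the fence, then pushed flush against it within its length; the job is handed in, but no verdict came back.

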